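# Set up the inspection easel and stand the lapped valve plate on it

### The job

Swing the folding inspection easel's half-raised prop up and back until it bears firmly on its stop screw, wherever that screw is set, without forcing it: more than 18 N on the prop bends it. Then lift the lapped valve plate out of the draining rack, set it down squarely on the easel with its lower edge close behind the lip, lean it gently back against the prop's crossbar and only then let go. Leave the other parts on the bench where they are.

Things in the scene. Friction and masses are not known exactly. Their poses are not given: they have to be found in the camera images.
- easel: Dark iron easel screwed to the bench; base 130 mm (x, from -55 to +75) by 110 mm (y), 12 mm thick. Origin: on the bench straight below the hinge pin, which lies along y 26 mm above the bench. +x: the easel's back, the way the prop swings and the plate leans; z up. The two hinge lugs on the base start at x = -6 mm, are 32 mm high.
- prop: Steel strap, 24 mm wide, 5 thick, hinged on the easel. Origin: middle of hinge pin; -x runs along the strap to the crossbar, y along the pin. Starts 52 to 70 deg up from flat, leaning to the front; swings up and past upright to its stop, met 3 to 20 deg past upright. Stiff hinge: stays where left, takes 3.5 N at the bar to turn. Over 18 N on the prop bends it.
- prop_bar (a point): Middle of the prop's crossbar, a rubber-sleeved round bar 12 mm in diameter, 60 mm long along y, 72 mm from the hinge pin. The plate is to lean on it.
- stop: Upright iron bracket behind the hinge, 78 mm high, front face at easel x = 42 mm, with a set screw along x, 58 mm above the bench, whose domed rubber tip meets the strap's rear. How far the screw sticks out differs each time and is not told by this pose. Past first touch the force at the crossbar climbs 1 to 4 N per mm. Origin: as the easel's, 12 mm higher.
- rack: Grey plastic draining rack, fixed, 100 mm (x) by 110 mm (y), 50 mm high, three slots along y, 12 mm wide, 35 mm deep (floors 15 mm above the bench), 30 mm apart. Origin: centre of its underside. The valve plate stands upright in the middle slot.
- plate: Steel valve plate with port holes, 140 mm high (its z), 90 mm wide (y), 9 mm thick (x), 0.6 to 0.9 kg, standing upright, its x along the rack's x. Origin: its very centre, 85 mm above the bench. It is taken by its top edge across the 9 mm; no holes in the top 35 mm within 30 mm of the middle.
- plate_foot (a point): Middle of the plate's lower end face, 70 mm below its centre.
- lap: Cast-iron lap, a dark grooved disc 150 mm in diameter, 22 mm high, lying loose. Leave alone.
- bushing: Zinc-plated stud bushing, 32 mm flange, 34 mm high, standing loose. Leave alone.
- sealring: Orange silicone seal ring, 60 mm outside diameter, 6 mm high, lying loose. Leave alone.
- retainer: Bronze reed retainer, a bowed strip 60 mm by 20 mm, 9 mm high, lying loose. Leave alone.
- lip (a point): Middle of the upper rear edge of the easel's lip, a bar 90 mm wide (y), 8 mm thick, top 22 mm above the bench, rear face at easel x = -30 mm. The plate's lower edge stands behind it on the base's top face, 12 mm above the bench; that floor is 24 mm deep, from the lip back to the hinge lugs.
Things that resemble listed ones, but are neither listed nor needed, are in the scene too. There is more than one size of the plate; the one meant has the size given above.

How it is judged:
On the way, in this order (a step that is already met when the one before it is completed fails the run):
1. the prop bears on its stop (contact force between prop and stop above 0.5 N), for 0.3 s.
2. the plate is lifted clear of the rack (height (world z) of plate above 0.125 m and contact force between plate and rack below 0.1 N), for 0.2 s.
3. the plate, still held, is set down on the easel behind the lip (z of plate_foot in the frame of easel below 0.018 m and horizontal distance between plate_foot and easel below 0.045 m and contact force between plate and the fingers above 1 N and contact force between plate and easel above 0.5 N), for 0.1 s.
At the end, for the whole second after the job is handed in: The prop still bears on its stop; the valve plate stands at rest on the easel's base behind the lip, squarely (within 7 degrees of the easel's width, middle within 20 mm of the easel's middle), leaning 7 to 31 degrees back on the prop's crossbar, and is released (contact force between prop and stop above 0.2 N and contact force between plate and prop above 0.2 N and z of plate_foot in the frame of easel below 0.018 m and x of plate_foot in the frame of easel between -0.032 and -0.006 m and y of plate_foot in the frame of easel between -0.02 and 0.02 m and angle between the y axis of plate and the y axis of easel, either way round below 0.12 rad and angle between plate's own z axis and vertical between 0.12 and 0.55 rad and linear speed of plate below 0.01 m/s); the robot touches nothing.
It fails at once if the robot loads the prop with more than 18 N (contact force between prop and the fingers above 18 N or contact force between prop and the arm above 18 N).
It fails at once if the plate is knocked against the prop (over 12 N) (contact force between plate and prop above 12 N).
It fails at once if a bystander (lap, bushing, seal ring or retainer) is disturbed by more than 15 mm (distance of any of lap, bushing, sealring, retainer from where it was at the start of the episode above 0.015 m).
It fails at once if the plate is set down hard on the easel (over 40 N) (contact force between plate and easel above 40 N).
It also fails if it takes over 70 s, if anything falls off the work surface, if the arm or the gripper's body presses on something with over 40 N, if the wrist force passes 120 N, or if a joint passes its speed limit or range.

### The arm

A 6-joint arm with a two-finger parallel gripper is mounted at the origin on the work surface. World frame = base frame: x ahead of the robot, y to its left, z up, the work surface at z = 0. Lengths are in m, angles in rad, forces in N, time in s.
With the tool pointing down it reaches from about 0.3 to 0.875 m from the base axis. Payload 6.4 kg.
Tool frame: the origin (TCP) lies between the finger pads; the fingertips stand 19 mm ahead of it and the grasp point (between the pads) is the TCP; z points along the fingers, y is the direction in which the jaws open and shut (so a half turn about z gives the same grasp; the last joint's range is limited). The gripper opens to 85 mm and grips with 20 to 120 N. Pads are 22 mm wide; open, the fingers measure 114 mm over their backs; the gripper's body (76 mm by 85 mm) begins 54 mm behind the grasp point. The pads swing forward as they close: fully open they stand 13 mm farther back than shut.
Start: joints at [1.049, 0.181, 1.607, -0, 1.354, -0.206], TCP at [0.179, 0.547, 0.25] pointing down, gripper open.
Joint ranges: [-2.99, 2.99], [-0.89, 2.07], [0.3, 2.58], [-1.14, 4.28], [0, 2.63], [-3.12, 3.12]. Speed limits (rad/s): [2.57, 2.57, 3.01, 3.14, 3.14, 3.14].

### API

Orientations are given as a unit quaternion [w, x, y, z].
In Python, from bench import * gives the robot as it stands.
- The arm moves only by the tool apply_moves, never from a script. Its argument "moves" is a list that holds one entry, the list of rows, each a list of 7 numbers: the shift along the tool's x, y, z in cm, then the turn, a rotation vector about the tool's x, y, z in rad, then the opening, from 0 (shut) to 1 (fully open). A call has 1 to 8 rows; each row is the pose to reach, as a shift and turn from the pose commanded when the call began, along the tool's axes at that moment; what a row does not reach only later rows make up. A row lasts 1/10 s, in which the tool goes at most 50 mm and 8.59 degrees, less where a joint would pass 70% of its speed; a pose out of reach is approached as far as the arm can. A call with a gripper value outside its range is refused whole. The fingers move at their own pace and stop on an object; the grip force is fixed at half the most. Time passes only in rows, so rows that repeat a pose let the fingers close. It gives the time, the measured TCP pose, the force and the opening at its end, in the units of the state.
- get_obs(): the state, without advancing time (a new reading comes with each control period).
- camera(name): name is "side" or "top"; returns the picture (384x512x3 uint8, red, green, blue); there is no depth.
- get_calibration(name): a dict with "vertical_fov" (degrees; the focal length in pixels is half the picture's height over the tangent of half this angle, whatever the lens; pixels are square), "cx", "cy" (the principal point, pixels), "k1" (the pictures are not rectified: a ray, as slopes to the right and down, at radius r is drawn at 1 + k1 r^2 times it, then the intrinsics apply), "R" (3x3) and "t" (3): a world point X has camera coordinates R X + t. Camera axes: x right, y down, z forward; pixel columns grow to the right and rows downward; lengths in m; the calibration is good to about 2 mm. A picture is of the moment at which its call begins. get_calibration takes no time and is no camera call.
- hand_in(): hands the job in, once; it reports no verdict.
The state is a dict: "time_s": time; "q": joint angles; "dq": joint speeds; "joint_efforts": joint torques, N m; "eef_pos": TCP position; "eef_rot": TCP orientation; "wrist_force": force on the tool from outside, world axes, zero at the start; "torque": the same for the moment, N m; "opening": opening from 0.0 (shut) to 1.0 (fully open).
Only numpy, scipy, OpenCV 4.12 (cv2) and the standard library are available. Lean on these libraries where they do the work, as an engineer would, in place of code of your own. Each camera call takes 0.05 s, during which the arm holds its last target. There are 200 camera calls.

## Working session

There is one attempt and no reset: what is moved stays moved. The work goes in short steps, Python scripts to look and compute and a tool call to move; the robot and the scene stay as the last step left them, time stands still between calls to the robot, and variables do not carry over. Pictures are saved under pics/ and viewed, about 8 in all and at most 12, crops included, and the job is handed in when it is done.

Besides the shell and the picture viewer there is one more tool, called after ">>>" as name([rows], argument=value, ...), one row to a line, values as JSON. apply_moves: Moves the arm, as the interface text tells. Its arguments: {"type":"object","properties":{"moves":{"type":"array","items":{"type":"array","items":{"type":"array","items":{"type":"number"}}}}},"required":["moves"]}

```bash
ls; mkdir -p pics; python3 - <<'E'
from bench import *
import cv2
for n in("side","top"):
    cv2.imwrite(f"pics/{n}0.png",camera(n)[:,:,::-1]); c=get_calibration(n); print(n,c)
print(get_obs())
E
```

```text
pics
side {'vertical_fov': 56.77921660896663, 'cx': 255.37760746144752, 'cy': 192.02872224945128, 'k1': 0.03149154025047817, 'R': array([[ 0.91276975, -0.40846637, -0.00257078],
       [-0.26171954, -0.57999018, -0.7714365 ],
       [ 0.31361484,  0.70481673, -0.63630112]]), 't': array([-0.55360401,  0.16653993,  0.70967179])}
top {'vertical_fov': 42.419169560961116, 'cx': 253.9983435939376, 'cy': 191.54156194530043, 'k1': -0.04560927840714978, 'R': array([[ 2.71226038e-02, -9.99631693e-01, -9.17907759e-04],
       [-9.86938006e-01, -2.66322966e-02, -1.58883901e-01],
       [ 1.58800937e-01,  5.21526315e-03, -9.87296847e-01]]), 't': array([-0.07359105,  0.5534943 ,  1.33503394])}
{'time_s': 0.1, 'q': array([ 1.04870728e+00,  1.81506493e-01,  1.60791635e+00,  3.68423755e-06,
        1.35379203e+00, -2.06310501e-01]), 'dq': array([ 7.72814212e-05, -2.92270951e-03, -2.41138517e-03,  4.21505725e-04,
        1.81948306e-03,  1.35991057e-03]), 'joint_efforts': array([ 6.37677076e-04, -4.45884955e+01, -3.52232981e+01, -3.46231236e-04,
        4.38479838e-03, -8.90568856e-06]), 'eef_pos': array([0.17831823, 0.54615604, 0.24944783]), 'eef_rot': array([-2.90599702e-04,  1.57234427e-01,  9.87560974e-01, -7.57268808e-04]), 'wrist_force': array([ 0.25272887, -0.19458355, -0.03971122]), 'torque': array([ 0.01128942,  0.04086496, -0.0138309 ]), 'opening': 0.9993130591473602}
```

View pics/top0.png

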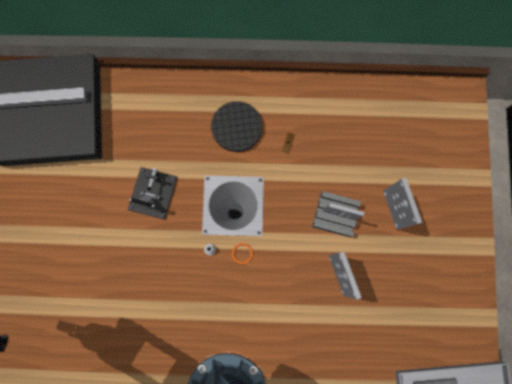

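View pics/side0.png

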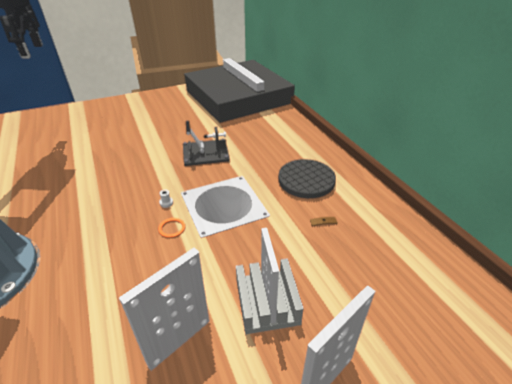

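The top view shows the easel at (153,193), the rack with an upright plate at (340,212), and two more plates at (404,204) and (345,275). The lap is at (238,126), the bushing at (210,249), the ring at (242,254) and the retainer at (288,142). The side view shows the easel at (205,145), the rack at (268,285), and other plates at (168,310) and (340,340). Next I'll view enlarged crops.

```bash
cat > h.py <<'E'
from bench import *
import numpy as np, cv2
from scipy.spatial.transform import Rotation as Ro
CAL={n:get_calibration(n) for n in("side","top")}
def K(n):
    c=CAL[n]; f=192/np.tan(np.radians(c["vertical_fov"]/2)); return np.array([[f,0,c["cx"]],[0,f,c["cy"]],[0,0,1]]),np.array([c["k1"],0,0,0,0])
def proj(n,P):
    c=CAL[n];k,d=K(n); return cv2.projectPoints(np.float64(P).reshape(-1,1,3),cv2.Rodrigues(c["R"])[0],c["t"],k,d)[0].reshape(-1,2)
def ray(n,px):
    c=CAL[n];k,d=K(n); u=cv2.undistortPoints(np.float64(px).reshape(-1,1,2),k,d).reshape(-1,2)
    D=np.c_[u,np.ones(len(u))]@c["R"]; return -c["R"].T@c["t"],D
def plane(n,px,z):
    o,D=ray(n,px); return o+D*((z-o[2])/D[:,2])[:,None]
def tri(ps,pt):
    (o1,d1),(o2,d2)=ray("side",ps),ray("top",pt); out=[]
    for a,b in zip(d1,d2):
        a=a/np.linalg.norm(a);b=b/np.linalg.norm(b)
        s=np.linalg.lstsq(np.c_[a,-b],o2-o1,rcond=None)[0]; p,q=o1+a*s[0],o2+b*s[1]
        out.append(np.r_[(p+q)/2,np.linalg.norm(p-q)])
    return np.array(out)
def crop(img,x,y,w,h,s):
    return cv2.resize(img[y:y+h,x:x+w],None,fx=s,fy=s,interpolation=cv2.INTER_CUBIC)
E
python3 - <<'E'
from h import *
t=cv2.imread("pics/top0.png");s=cv2.imread("pics/side0.png")
a=np.hstack([crop(t,120,160,66,66,6),crop(s,172,112,66,66,6)])
b=np.hstack([crop(t,300,170,132,132,3),crop(s,200,222,132,132,3)])
cv2.imwrite("pics/c1.png",a);cv2.imwrite("pics/c2.png",b)
E
```

```text
(no output)
```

View pics/c1.png

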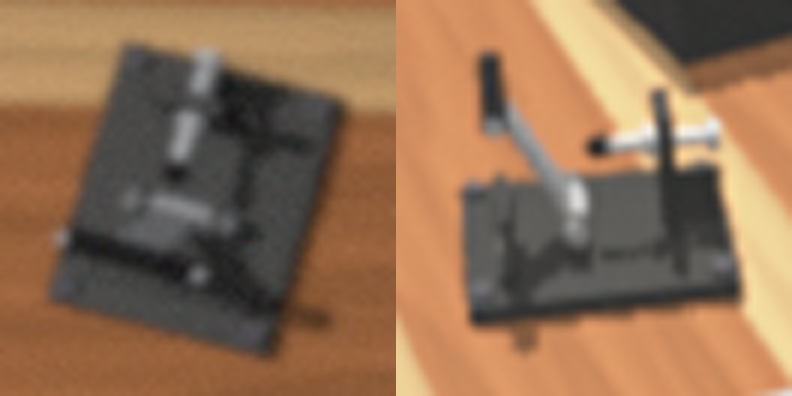

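View pics/c2.png

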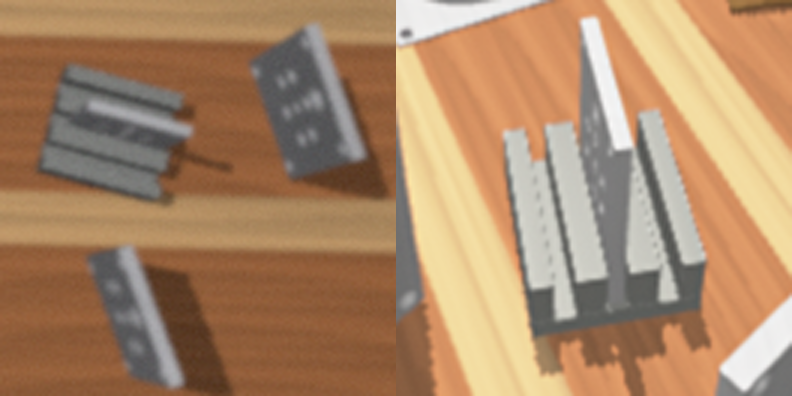

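The easel's bar is at crop (68,240)–(198,272), and its stop screw points forward from (200,60) to the tip at (178,172). So easel +x is up and slightly right, a yaw of about -15°. Plate candidates are the one standing in the middle rack slot (340,212), the free-standing one at (404,204) and the free-standing one at (345,275). I choose the one in the rack and will check its size.

```bash
python3 - <<'E'
from h import *
np.set_printoptions(precision=4,suppress=True)
f=lambda P,s,o:(np.array(P,float)+.5)/s-.5+np.array(o)
T=lambda P:f(P,6,(120,160)); S=lambda P:f(np.array(P)-[396,0],6,(172,112))
T2=lambda P:f(P,3,(300,170)); S2=lambda P:f(np.array(P)-[396,0],3,(200,222))
# base corners: back+y, back-y, front-y, front+y
ct=plane("top",T([(125,45),(342,100),(272,352),(52,298)]),.012)
cs=plane("side",S([(712,168),(740,295),(475,313),(468,188)]),.012)
print("base top",ct[:,:2],"side",cs[:,:2])
for c in(ct,cs):
    ax=(c[0]+c[1]-c[2]-c[3])/2; ay=(c[0]+c[3]-c[1]-c[2])/2
    m=c.mean(0); print("sizes",np.linalg.norm(ax),np.linalg.norm(ay),"yaw",np.degrees([np.arctan2(ax[1],ax[0]),np.arctan2(-ay[0],ay[1])]),"origin",m-ax/np.linalg.norm(ax)*.010)
print("bar ends",tri(S([(490,57),(495,128)]),T([(70,240),(197,272)])))
print("screw tip",tri(S([(598,146)]),T([(178,172)])))
tp=tri(S2([(590,20),(622,148)]),T2([(90,105),(190,131)])); print("plate top",tp,np.linalg.norm(tp[0,:3]-tp[1,:3]))
# rack top corners z=.05
print("rack",plane("top",T2([(68,66),(184,96),(160,198),(42,168)]),.05)[:,:2])
for n,P in(("other1",(404,204)),("other2",(345,275))):print(n,plane("top",[P],.07))
# foot of others
E
```

```text
base top [[0.6231 0.271 ]
 [0.5989 0.165 ]
 [0.477  0.1919]
 [0.4998 0.298 ]] side [[0.6218 0.2665]
 [0.5943 0.1543]
 [0.4775 0.1909]
 [0.5036 0.2986]]
sizes 0.12552244170232327 0.1086337359794779 yaw [-12.3847 -12.4625] origin [0.5399 0.2336 0.012 ]
sizes 0.1223972911413357 0.11315024771788712 yaw [-16.2921 -13.7124] origin [0.5397 0.2304 0.012 ]
bar ends [[0.5169 0.2696 0.096  0.0014]
 [0.5036 0.2128 0.0916 0.0006]]
screw tip [[0.5543 0.231  0.0602 0.0003]]
plate top [[ 0.5093 -0.2533  0.155   0.0011]
 [ 0.4881 -0.3385  0.1535  0.0016]] 0.08771310987067057
rack [[ 0.5591 -0.2484]
 [ 0.5339 -0.3559]
 [ 0.4392 -0.3333]
 [ 0.4638 -0.2251]]
other1 [[ 0.5277 -0.4697  0.07  ]]
other2 [[ 0.3321 -0.3077  0.07  ]]
```

Everything agrees with the given sizes: easel origin (0.540, 0.232) with yaw -13°, bar radius 74 mm at about 65° up, and plate top at z 0.155 with width 88 mm. Moving to the front of the crossbar with the fingers shut.

>>> apply_moves([
  [[-4.8,-2.4,0,0,0,-0.087,0],[-9.6,-4.8,0,0,0,-0.087,0],[-14.4,-7.2,0,0,0,-0.087,0],[-19.1,-9.6,0,0,0,-0.087,0],[-23.9,-12,0,0,0,-0.087,0],[-28.7,-14.5,0,0,0,-0.087,0],[-33.5,-16.9,0,0,0,-0.087,0],[-38.2,-19.3,0,0,0,-0.087,0]],
])

```text
time_s: 0.9
eef_pos: [0.4629, 0.2625, 0.2501]
eef_rot: [-0.0, 0.114, 0.993, -0.0]
wrist_force: [1.0, 0.2, -0.3]
opening: -0.002
```

```bash
cat >> h.py <<'E'
E0=np.array([.540,.232,0]); YAW=np.radians(-13)
RE=Ro.from_euler("z",YAW)
def toE(p): return RE.inv().apply(np.asarray(p)-E0)
def toW(p): return RE.apply(p)+E0
def st():
    o=get_obs(); q=o["eef_rot"]; R=Ro.from_quat(np.r_[q[1:],q[0]]); return o,o["eef_pos"],R
def goal(pw,Rw=None):
    o,p,R=st(); print("shift cm",np.round(R.inv().apply(np.asarray(pw)-p)*100,2), "rot",None if Rw is None else np.round((R.inv()*Rw).as_rotvec(),3))
def rep():
    o,p,R=st(); print("t",round(o["time_s"],2),"p",p.round(4),"E mm",(toE(p)*1e3).round(1),"F_E",RE.inv().apply(o["wrist_force"]).round(2),"op",round(o["opening"],3)); M=R.as_matrix(); print("yaw x,y",np.degrees(np.arctan2(M[1,:2],M[0,:2])).round(1),"z",M[:,2].round(3))
E
python3 - <<'E'
from h import *
rep(); goal(toW([-.062,0,.104]))
E
```

```text
t 0.9 p [0.4629 0.2625 0.2501] E mm [-82.   12.4 250.1] F_E [ 0.94  0.41 -0.32] op -0.002
yaw x,y [166.9  76.9] z [-0.  0. -1.]
shift cm [-2.01 -1.24 14.61] rot None
```

>>> apply_moves([
  [[0,0,0,0,0,0,0],[0,0,0,0,0,0,0],[0,0,4,0,0,0,0],[0,0,8,0,0,0,0],[0,0,12,0,0,0,0],[0,0,14.6,0,0,0,0],[0,0,14.6,0,0,0,0],[0,0,14.6,0,0,0,0]],
])

```text
time_s: 1.7
eef_pos: [0.4612, 0.2653, 0.1046]
eef_rot: [-0.0, 0.113, 0.994, -0.0]
wrist_force: [-0.4, 0.3, 0.7]
opening: -0.001
```

```bash
python3 - <<'E'
from h import *
rep()
t=camera("top")[:,:,::-1];s=camera("side")[:,:,::-1]
cv2.imwrite("pics/c3.png",np.hstack([crop(t,110,150,80,80,5),crop(s,162,82,80,100,4)[:400]]))
E
```

```text
t 1.7 p [0.4612 0.2653 0.1046] E mm [-84.3  14.7 104.6] F_E [-0.45  0.2   0.65] op -0.001
yaw x,y [167.  77.] z [-0.001 -0.    -1.   ]
```

View pics/c3.png

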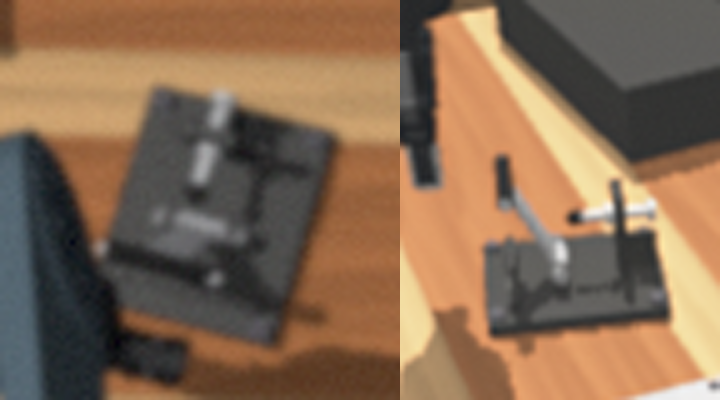

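Fingers are clear in front of the crossbar, at the left. The bar is still at crop (500,170) in the side view. Centring, then beginning the push.

>>> apply_moves([
  [[-1.1,-0.8,0,0,0,0,0],[-2.2,-1.5,0,0,0,0,0],[-2.2,-1.5,0,0,0,0,0],[-2.6,-1.5,0,0,0,0,0],[-3.0,-1.5,0,0,0,0,0],[-3.4,-1.5,0,0,0,0,0],[-3.8,-1.5,0,0,0,0,0],[-4.2,-1.5,0,0,0,0,0]],
])

```text
time_s: 2.6
eef_pos: [0.498, 0.2406, 0.104]
eef_rot: [-0.002, 0.114, 0.993, -0.0]
wrist_force: [-7.1, 1.6, 5.0]
opening: 0.004
```

```bash
python3 -c "
from h import *
rep()"
```

```text
t 2.6 p [0.498  0.2406 0.104 ] E mm [-42.9  -1.1 104. ] F_E [-7.32 -0.01  4.98] op 0.004
yaw x,y [166.9  76.9] z [-0.004  0.    -1.   ]
```

>>> apply_moves([
  [[-0.3,0,-0.12,0,0,0,0],[-0.6,0,-0.22,0,0,0,0],[-0.9,0,-0.3,0,0,0,0],[-1.2,0,-0.37,0,0,0,0],[-1.5,0,-0.42,0,0,0,0],[-1.8,0,-0.46,0,0,0,0],[-2.1,0,-0.49,0,0,0,0],[-2.4,0,-0.5,0,0,0,0]],
])

```text
time_s: 3.4
eef_pos: [0.5231, 0.2347, 0.1093]
eef_rot: [0.0, 0.114, 0.993, 0.0]
wrist_force: [-3.8, 1.4, 2.2]
opening: -0.006
```

```bash
python3 -c "
from h import *
rep()"
```

```text
t 3.4 p [0.5231 0.2347 0.1093] E mm [-17.1  -1.1 109.3] F_E [-3.96  0.49  2.16] op -0.006
yaw x,y [166.9  76.9] z [ 0.  0. -1.]
```

>>> apply_moves([
  [[-0.1,0,0,0,0,0,0],[-0.2,0,0,0,0,0,0],[-0.3,0,0,0,0,0,0],[-0.4,0,0,0,0,0,0],[-0.5,0,0,0,0,0,0],[-0.6,0,0.02,0,0,0,0],[-0.7,0,0.03,0,0,0,0],[-0.8,0,0.04,0,0,0,0]],
])

```text
time_s: 4.2
eef_pos: [0.5307, 0.2328, 0.1089]
eef_rot: [0.0, 0.114, 0.993, -0.0]
wrist_force: [-3.1, 0.7, 2.6]
opening: 0.001
```

```bash
python3 -c "
from h import *
rep()
t=camera('top')[:,:,::-1];s=camera('side')[:,:,::-1]
cv2.imwrite('pics/c4.png',np.hstack([crop(t,110,150,80,80,5),crop(s,162,82,80,100,4)[:400]]))
"
```

```text
t 4.2 p [0.5307 0.2328 0.1089] E mm [ -9.2  -1.3 108.9] F_E [-3.2  -0.05  2.56] op 0.001
yaw x,y [166.9  76.9] z [ 0. -0. -1.]
```

View pics/c4.png

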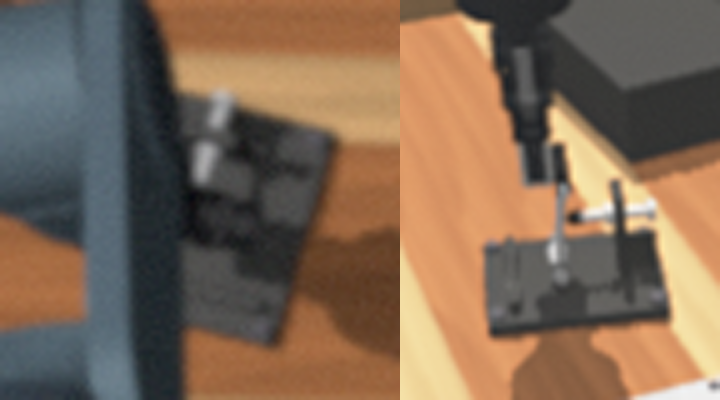

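The prop stands just past upright, with a gap of about 2 px (5 mm) to the screw tip. Continuing in small steps.

>>> apply_moves([
  [[-0.1,0,0,0,0,0,0],[-0.15,0,0.01,0,0,0,0],[-0.2,0,0.01,0,0,0,0],[-0.25,0,0.02,0,0,0,0],[-0.3,0,0.03,0,0,0,0],[-0.35,0,0.04,0,0,0,0],[-0.4,0,0.05,0,0,0,0],[-0.4,0,0.05,0,0,0,0]],
])

```text
time_s: 5.1
eef_pos: [0.5346, 0.232, 0.1084]
eef_rot: [-0.0, 0.114, 0.993, -0.0]
wrist_force: [-3.2, 0.3, 2.3]
opening: 0.004
```

>>> apply_moves([
  [[-0.05,0,0,0,0,0,0],[-0.1,0,0.01,0,0,0,0],[-0.15,0,0.02,0,0,0,0],[-0.2,0,0.03,0,0,0,0],[-0.25,0,0.04,0,0,0,0],[-0.3,0,0.05,0,0,0,0],[-0.3,0,0.05,0,0,0,0]],
])

```text
time_s: 5.8
eef_pos: [0.5359, 0.2317, 0.1079]
eef_rot: [-0.002, 0.114, 0.993, -0.0]
wrist_force: [-9.1, 1.3, 8.3]
opening: -0.0
```

Contact with the stop: Fx rose from 3 to 9 N. Easing the vertical load and holding.

>>> apply_moves([
  [[0,0,-0.1,0,0,0,0],[0,0,-0.15,0,0,0,0],[0,0,-0.15,0,0,0,0],[0,0,-0.15,0,0,0,0]],
])

```text
time_s: 6.2
eef_pos: [0.5358, 0.2316, 0.1082]
eef_rot: [-0.002, 0.114, 0.993, -0.0]
wrist_force: [-5.5, 2.9, -0.2]
opening: 0.001
```

```bash
python3 -c "
from h import *
rep()"
```

```text
t 6.2 p [0.5358 0.2316 0.1082] E mm [ -4.   -1.3 108.2] F_E [-6.    1.58 -0.17] op 0.001
yaw x,y [166.9  76.9] z [-0.004  0.    -1.   ]
```

>>> apply_moves([
  [[-0.05,0,0,0,0,0,0],[-0.1,0,0,0,0,0,0],[-0.1,0,0,0,0,0,0],[-0.1,0,0,0,0,0,0]],
])

```text
time_s: 6.6
eef_pos: [0.5359, 0.2316, 0.1081]
eef_rot: [-0.003, 0.114, 0.993, -0.0]
wrist_force: [-9.1, 3.1, 1.1]
opening: 0.001
```

```bash
python3 -c "
from h import *
rep()"
```

```text
t 6.6 p [0.5359 0.2316 0.1081] E mm [ -3.9  -1.3 108.1] F_E [-9.56  0.94  1.08] op 0.001
yaw x,y [166.9  76.9] z [-0.006  0.    -1.   ]
```

>>> apply_moves([
  [[0.1,0,0,0,0,0,0],[0.3,0,0,0,0,0,0],[0.8,0,0,0,0,0,0],[2,0,0,0,0,0,0],[4,0,0,0,0,0,0.5],[5,0,-4,0,0,0,1],[5,0,-9,0,0,0,1],[5,0,-14,0,0,0,1]],
])

```text
time_s: 7.4
eef_pos: [0.4884, 0.2425, 0.2507]
eef_rot: [-0.0, 0.114, 0.993, -0.0]
wrist_force: [1.6, 0.5, -0.0]
opening: 0.678
```

```bash
python3 -c "
from h import *
rep()
t=camera('top')[:,:,::-1];s=camera('side')[:,:,::-1]
cv2.imwrite('pics/c5.png',np.hstack([crop(t,115,155,60,60,6),crop(s,170,112,66,60,6)]))
# plate grasp target: tool y along rack x (yaw -13.3)
y=Ro.from_euler('z',-13.3,degrees=True)
for a in (90,-90):
    Rw=y*Ro.from_euler('z',a,degrees=True)*Ro.from_euler('x',180,degrees=True)
    goal([.4987,-.294,.25],Rw)
print(get_obs()['q'])
"
```

```text
t 7.4 p [0.4884 0.2425 0.2507] E mm [-52.6  -1.4 250.7] F_E [ 1.47  0.8  -0.03] op 0.678
yaw x,y [166.9  76.9] z [-0.001 -0.    -1.   ]
shift cm [-12.68 -52.26   0.63] rot [0.016 0.005 1.575]
shift cm [-12.68 -52.26   0.63] rot [-0.005  0.016 -1.567]
[ 2.43177125e-01  1.08937376e-01  1.67217776e+00 -1.65450114e-04
  1.34498151e+00 -1.09921504e+00]
```

View pics/c5.png

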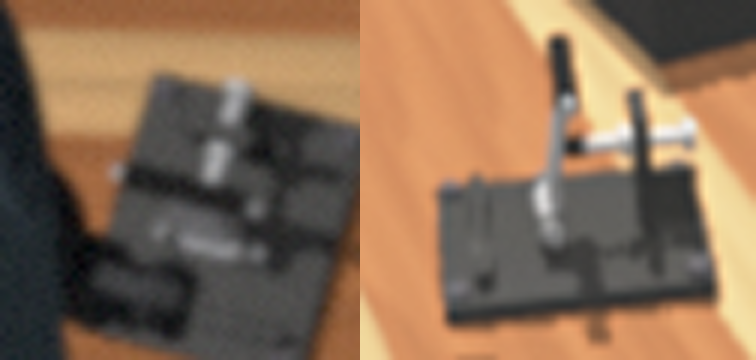

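The prop stays leaning back with its strap on the screw tip at crop (572,143), and the gripper is clear. Moving to above the plate.

>>> apply_moves([
  [[-1,-4.5,0,0,0,0.14,1],[-2,-9,0,0,0,0.28,1],[-3,-13.5,0,0,0,0.42,1],[-4,-18,0,0,0,0.56,1],[-5,-22.5,0,0,0,0.7,1],[-6,-27,0,0,0,0.84,1],[-7,-31.5,0,0,0,0.98,1],[-8,-36,0,0,0,1.12,1]],
])

```text
time_s: 8.3
eef_pos: [0.4854, -0.1279, 0.2493]
eef_rot: [0.001, 0.627, 0.779, 0.0]
wrist_force: [0.9, 0.5, 0.8]
opening: 0.994
```

```bash
python3 -c "
from h import *
rep()
S=lambda P:(np.array(P)-[360,0]+.5)/6-.5+[170,112]; T=lambda P:(np.array(P)+.5)/6-.5+[115,155]
b=tri(S([(558,42),(566,103)]),T([(115,171),(253,205)]));print(b.round(4),(toE(b[:,:3])*1e3).round(1))
y=Ro.from_euler('z',-13.3,degrees=True)
Rw=y*Ro.from_euler('z',-90,degrees=True)*Ro.from_euler('x',180,degrees=True)
for a in (90,-90):goal([.4987,-.294,.25],y*Ro.from_euler('z',a,degrees=True)*Ro.from_euler('x',180,degrees=True))
"
```

```text
t 8.3 p [ 0.4854 -0.1279  0.2493] E mm [  27.8 -363.   249.3] F_E [0.75 0.68 0.8 ] op 0.994
yaw x,y [102.4  12.4] z [ 0.001 -0.001 -1.   ]
[[5.613e-01 2.659e-01 9.620e-02 1.000e-04]
 [5.460e-01 2.021e-01 1.001e-01 1.600e-03]] [[ 13.1  37.8  96.2]
 [ 12.6 -27.8 100.1]]
shift cm [-16.51  -2.26  -0.06] rot [0.001 0.001 0.448]
shift cm [-16.51  -2.26  -0.06] rot [-1.000e-03  1.000e-03 -2.693e+00]
```

>>> apply_moves([
  [[-4,-0.6,0,0,0,0.12,1],[-8,-1.2,0,0,0,0.24,1],[-12,-1.8,0,0,0,0.36,1],[-16,-2.3,0,0,0,0.44,1],[-16,-2.3,0,0,0,0.44,1],[-16,-2.3,0,0,0,0.44,1]],
])

```text
time_s: 8.9
eef_pos: [0.4983, -0.2878, 0.2487]
eef_rot: [-0.0, 0.78, 0.626, 0.0]
wrist_force: [-0.1, 0.8, 0.2]
opening: 1.002
```

```bash
python3 -c "
from h import *
rep()
y=Ro.from_euler('z',-13.3,degrees=True)
goal([.4987,-.295,.25],y*Ro.from_euler('z',90,degrees=True)*Ro.from_euler('x',180,degrees=True))
t=camera('top')[:,:,::-1];s=camera('side')[:,:,::-1]
cv2.imwrite('pics/c6.png',np.hstack([crop(t,290,160,100,100,4),crop(s,200,182,100,133,4)[:400]]))
"
```

```text
t 8.9 p [ 0.4983 -0.2878  0.2487] E mm [  76.3 -515.8  248.7] F_E [-0.29  0.8   0.23] op 1.002
yaw x,y [ 77.4 -12.6] z [-0.     0.001 -1.   ]
shift cm [-0.7   0.2  -0.13] rot [-0.001 -0.001  0.013]
```

View pics/c6.png

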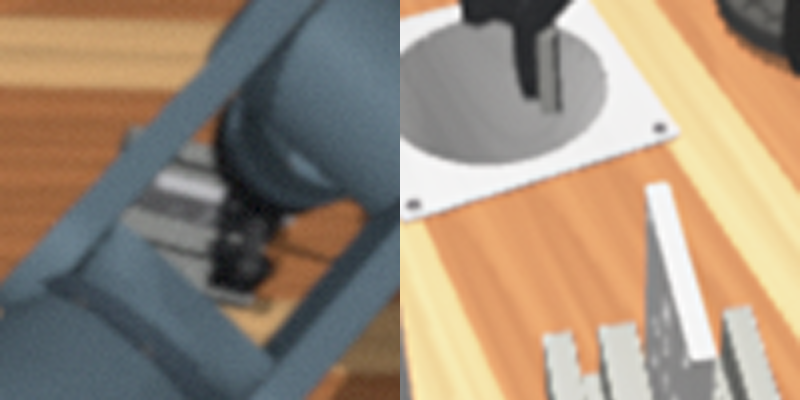

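The plate's top edge is free at side crop (655,185)–(705,355), and the open fingers are above it. Descending to grasp.

>>> apply_moves([
  [[-0.7,0.2,0,0,0,0.013,0.7],[-0.7,0.2,3,0,0,0.013,0.7],[-0.7,0.2,6,0,0,0.013,0.7],[-0.7,0.2,9,0,0,0.013,0.7],[-0.7,0.2,10.8,0,0,0.013,0.7],[-0.7,0.2,10.8,0,0,0.013,0.7]],
])

```text
time_s: 9.6
eef_pos: [0.4978, -0.2927, 0.1384]
eef_rot: [-0.003, 0.784, 0.621, -0.0]
wrist_force: [-0.8, -0.2, -0.2]
opening: 0.701
```

>>> apply_moves([
  [[0,0,0,0,0,0,0.35],[0,0,0,0,0,0,0.2],[0,0,0,0,0,0,0.1],[0,0,0,0,0,0,0],[0,0,0,0,0,0,0],[0,0,0,0,0,0,0],[0,0,0,0,0,0,0],[0,0,0,0,0,0,0]],
])

```text
time_s: 10.4
eef_pos: [0.4996, -0.2953, 0.143]
eef_rot: [0.001, 0.784, 0.621, -0.0]
wrist_force: [-2.0, 1.2, 5.2]
opening: 0.092
```

```bash
python3 -c "
from h import *
rep()"
```

```text
t 10.4 p [ 0.4996 -0.2953  0.143 ] E mm [  79.2 -522.8  143. ] F_E [-2.19  0.68  5.17] op 0.092
yaw x,y [ 76.8 -13.2] z [ 0.001 -0.001 -1.   ]
```

>>> apply_moves([
  [[0,0,-0.5,0,0,0,0],[0,0,-1.5,0,0,0,0],[0,0,-3,0,0,0,0],[0,0,-5,0,0,0,0],[0,0,-8,0,0,0,0],[0,0,-11,0,0,0,0],[0,0,-13,0,0,0,0],[0,0,-13,0,0,0,0]],
])

```text
time_s: 11.2
eef_pos: [0.5007, -0.296, 0.2762]
eef_rot: [0.004, 0.784, 0.621, 0.001]
wrist_force: [0.3, -1.3, -5.5]
opening: 0.096
```

```bash
python3 -c "
from h import *
rep()
t=camera('top')[:,:,::-1];s=camera('side')[:,:,::-1]
cv2.imwrite('pics/c7.png',np.hstack([crop(t,290,140,133,133,3),crop(s,200,122,133,200,3)[:399]]))
"
```

```text
t 11.2 p [ 0.5007 -0.296   0.2762] E mm [  80.5 -523.3  276.2] F_E [ 0.61 -1.24 -5.51] op 0.096
yaw x,y [ 76.8 -13.2] z [ 0.006 -0.005 -1.   ]
```

View pics/c7.png

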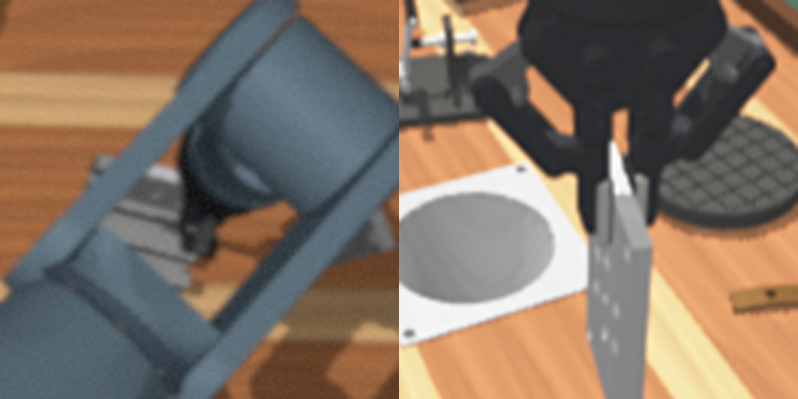

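The plate is lifted clear of the rack and held near the middle of its top edge, at side crop (620,200). Carrying it over to the easel.

>>> apply_moves([
  [[3,-0.4,0,0,0,0,0],[7,-1,0,0,0,0,0],[11.5,-1.7,0,0,0,0,0],[16,-2.4,0,0,0,0,0],[20.5,-3.1,0,0,0,0,0],[25,-3.8,0,0,0,0,0],[29.5,-4.5,0,0,0,0,0],[34,-5.1,0,0,0,0,0]],
])

```text
time_s: 12.1
eef_pos: [0.526, 0.0499, 0.2693]
eef_rot: [-0.001, 0.784, 0.621, -0.001]
wrist_force: [1.5, -0.4, -6.2]
opening: 0.096
```

>>> apply_moves([
  [[4,-0.6,0,0,0,0,0],[8,-1.2,0,0,0,0,0],[12,-1.8,0,0,0,0,0],[15,-2.3,0,0,0,0,0],[17,-2.5,0,0,0,0,0],[18,-2.6,0,0,0,0,0],[18.2,-2.7,0,0,0,0,0],[18.2,-2.7,0,0,0,0,0]],
])

```text
time_s: 12.9
eef_pos: [0.5423, 0.2306, 0.2704]
eef_rot: [-0.0, 0.784, 0.621, -0.001]
wrist_force: [-0.5, -0.3, -6.4]
opening: 0.092
```

```bash
python3 -c "
from h import *
rep(); print(get_obs()['q'])
Rw=RE*Ro.from_euler('y',10,degrees=True)*Ro.from_euler('z',90,degrees=True)*Ro.from_euler('x',180,degrees=True)
goal(toW([.0022,.002,.18]),Rw)"
```

```text
t 12.9 p [0.5423 0.2306 0.2704] E mm [  2.6  -0.8 270.4] F_E [-0.43 -0.4  -6.4 ] op 0.092
yaw x,y [ 76.8 -13.2] z [-0.002 -0.001 -1.   ]
[ 2.01093800e-01  1.97470149e-01  1.54639796e+00 -5.04103315e-04
  1.39976320e+00  4.32278938e-01]
shift cm [ 0.29 -0.02  9.04] rot [ 0.173  0.001 -0.004]
```

>>> apply_moves([
  [[0.1,0,0,0.06,0,0,0],[0.3,0,0,0.12,0,0,0],[0.3,0,0,0.173,0,0,0],[0.3,0,2,0.173,0,0,0],[0.3,0,4.5,0.173,0,0,0],[0.3,0,7,0.173,0,0,0],[0.3,0,9,0.173,0,0,0],[0.3,0,9,0.173,0,0,0]],
])

```text
time_s: 13.7
eef_pos: [0.5416, 0.2322, 0.1779]
eef_rot: [-0.069, 0.781, 0.618, -0.057]
wrist_force: [-0.6, -0.8, -7.2]
opening: 0.091
```

```bash
python3 -c "
from h import *
rep()
Rw=RE*Ro.from_euler('y',10,degrees=True)*Ro.from_euler('z',90,degrees=True)*Ro.from_euler('x',180,degrees=True)
goal(toW([.0022,.002,.145]),Rw)
t=camera('top')[:,:,::-1];s=camera('side')[:,:,::-1]
cv2.imwrite('pics/c8.png',np.hstack([crop(t,115,155,60,60,6),crop(s,165,92,72,80,6)[:360]]))
"
```

```text
t 13.7 p [0.5416 0.2322 0.1779] E mm [  1.5   0.5 177.9] F_E [-0.39 -0.87 -7.21] op 0.091
yaw x,y [ 76.7 -13.4] z [-0.174  0.038 -0.984]
shift cm [0.16 0.65 3.22] rot [-0.004  0.002 -0.006]
```

View pics/c8.png

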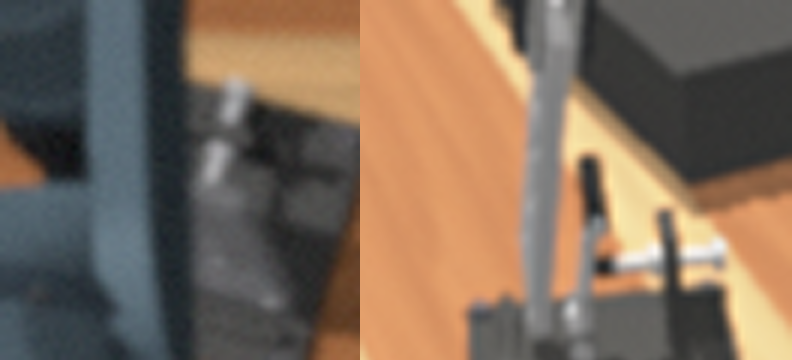

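The tilted plate, at side crop (545,200), hangs between the lip and the prop with a clear gap to the crossbar at (592,185). Descending.

>>> apply_moves([
  [[0.1,0.2,0.8,0,0,0,0],[0.15,0.4,1.7,0,0,0,0],[0.15,0.55,2.5,0,0,0,0],[0.15,0.62,3.0,0,0,0,0],[0.15,0.67,3.3,0,0,0,0],[0.15,0.67,3.3,0,0,0,0]],
])

```text
time_s: 14.4
eef_pos: [0.5443, 0.2354, 0.147]
eef_rot: [-0.068, 0.781, 0.619, -0.054]
wrist_force: [-0.1, -0.3, -6.4]
opening: 0.094
```

```bash
python3 -c "
from h import *
rep()"
```

```text
t 14.4 p [0.5443 0.2354 0.147 ] E mm [  3.5   4.3 147. ] F_E [-0.01 -0.33 -6.42] op 0.094
yaw x,y [ 76.8 -13.2] z [-0.169  0.039 -0.985]
```

>>> apply_moves([
  [[-0.1,0,0.15,0,0,0,0],[-0.2,-0.08,0.3,0,0,0,0],[-0.2,-0.05,0.4,0,0,0,0],[-0.2,-0.03,0.5,0,0,0,0],[-0.2,-0.02,0.6,0,0,0,0],[-0.2,-0.02,0.6,0,0,0,0]],
])

```text
time_s: 15.0
eef_pos: [0.543, 0.2337, 0.1417]
eef_rot: [-0.068, 0.781, 0.619, -0.054]
wrist_force: [0.5, -0.3, -5.8]
opening: 0.097
```

>>> apply_moves([
  [[0,0.01,0.05,0,0,0,0],[0,0.02,0.1,0,0,0,0],[0,0.03,0.15,0,0,0,0],[0,0.03,0.2,0,0,0,0],[0,0.03,0.2,0,0,0,0]],
])

```text
time_s: 15.5
eef_pos: [0.543, 0.2338, 0.1397]
eef_rot: [-0.068, 0.781, 0.619, -0.054]
wrist_force: [-0.2, 0.3, -6.7]
opening: 0.095
```

>>> apply_moves([
  [[0,0.01,0.05,0,0,0,0],[0,0.02,0.1,0,0,0,0],[0,0.03,0.15,0,0,0,0],[0,0.03,0.2,0,0,0,0],[0,0.03,0.2,0,0,0,0]],
])

```text
time_s: 16.0
eef_pos: [0.5435, 0.2338, 0.1389]
eef_rot: [-0.067, 0.781, 0.619, -0.053]
wrist_force: [-2.0, -2.4, 3.1]
opening: 0.094
```

Set down with about 9 N of load. Now pivoting the plate back about its lower edge.

>>> apply_moves([
  [[0,0,0,0,0,0,0],[0,0.13,0,0.01,0,0,0],[0,0.26,0,0.02,0,0,0],[0,0.38,0,0.03,0,0,0],[0,0.51,0,0.04,0,0,0],[0,0.64,0,0.05,0,0,0],[0,0.64,0,0.05,0,0,0]],
])

```text
time_s: 16.7
eef_pos: [0.55, 0.2322, 0.1376]
eef_rot: [-0.087, 0.779, 0.617, -0.069]
wrist_force: [-1.0, -1.3, 7.4]
opening: 0.095
```

```bash
python3 -c "
from h import *
rep(); print(get_obs()['torque'])
t=camera('top')[:,:,::-1];s=camera('side')[:,:,::-1]
cv2.imwrite('pics/c9.png',np.hstack([crop(t,115,155,60,60,6),crop(s,165,100,72,80,6)[:360]]))
"
```

```text
t 16.7 p [0.55   0.2322 0.1376] E mm [  9.7   2.5 137.6] F_E [-0.64 -1.49  7.38] op 0.095
yaw x,y [ 76.7 -13.2] z [-0.215  0.051 -0.975]
[-0.11193659  0.61047144  0.17852785]
```

View pics/c9.png

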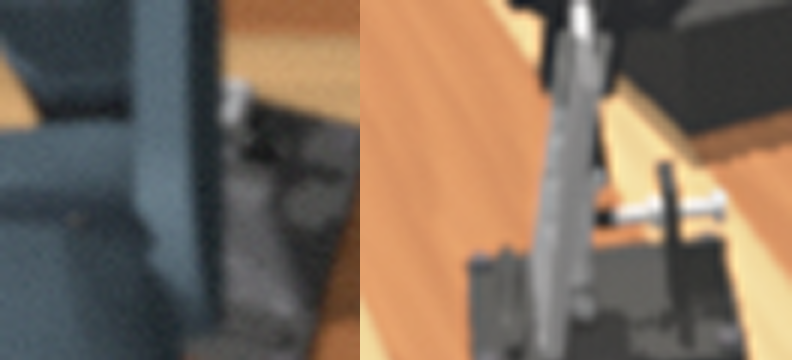

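>>> apply_moves([
  [[0,0,-0.05,0,0,0,0],[0,0.06,-0.05,0.005,0,0,0],[0,0.13,-0.05,0.01,0,0,0],[0,0.13,-0.05,0.01,0,0,0]],
])

```text
time_s: 17.2
eef_pos: [0.551, 0.232, 0.1374]
eef_rot: [-0.091, 0.779, 0.617, -0.072]
wrist_force: [-1.6, -2.4, 5.9]
opening: 0.099
```

```bash
python3 -c "
from h import *
rep(); print(get_obs()['torque'])"
```

```text
t 17.2 p [0.551  0.232  0.1374] E mm [ 10.7   2.4 137.4] F_E [-1.03 -2.73  5.88] op 0.099
yaw x,y [ 76.8 -13.2] z [-0.225  0.053 -0.973]
[-0.11551405  0.41208388  0.14850416]
```

>>> apply_moves([
  [[0,0,-0.05,0,0,0,0],[0,0.06,-0.05,0.005,0,0,0],[0,0.13,-0.05,0.01,0,0,0],[0,0.13,-0.05,0.01,0,0,0]],
])

```text
time_s: 17.6
eef_pos: [0.5519, 0.2317, 0.1372]
eef_rot: [-0.095, 0.778, 0.616, -0.075]
wrist_force: [-1.7, -1.4, 5.3]
opening: 0.095
```

```bash
python3 -c "
from h import *
rep(); print(get_obs()['torque'])"
```

```text
t 17.6 p [0.5519 0.2317 0.1372] E mm [ 11.6   2.4 137.2] F_E [-1.3  -1.77  5.34] op 0.095
yaw x,y [ 76.8 -13.2] z [-0.235  0.055 -0.97 ]
[-0.20413782  0.27905135  0.04368089]
```

>>> apply_moves([
  [[0,0.06,-0.05,0.005,0,0,0],[0,0.13,-0.05,0.01,0,0,0],[0,0.13,-0.05,0.01,0,0,0]],
])

```text
time_s: 17.9
eef_pos: [0.5525, 0.2317, 0.137]
eef_rot: [-0.1, 0.777, 0.616, -0.079]
wrist_force: [-4.7, -0.1, 3.7]
opening: 0.097
```

```bash
python3 -c "
from h import *
rep(); print(get_obs()['torque'])"
```

```text
t 17.9 p [0.5525 0.2317 0.137 ] E mm [ 12.2   2.5 137. ] F_E [-4.6  -1.15  3.66] op 0.097
yaw x,y [ 76.8 -13.2] z [-0.246  0.058 -0.968]
[ 0.14091089  0.87110389 -0.07340773]
```

Fx jumped to -4.6 N, so the plate touches the crossbar at 14.6° lean. Releasing gently.

>>> apply_moves([
  [[0,0,0,0,0,0,0.12],[0,0,0,0,0,0,0.15],[0,0,0,0,0,0,0.2],[0,0,0,0,0,0,0.25],[0,0,0,0,0,0,0.3],[0,0,0,0,0,0,0.35],[0,0,0,0,0,0,0.4],[0,0,0,0,0,0,0.4]],
])

```text
time_s: 18.7
eef_pos: [0.5532, 0.2314, 0.1373]
eef_rot: [-0.099, 0.778, 0.616, -0.078]
wrist_force: [0.1, -0.5, 0.4]
opening: 0.398
```

```bash
python3 -c "
from h import *
rep()
t=camera('top')[:,:,::-1];s=camera('side')[:,:,::-1]
cv2.imwrite('pics/c10.png',np.hstack([crop(t,115,155,60,60,6),crop(s,165,100,72,80,6)[:360]]))
"
```

```text
t 18.7 p [0.5532 0.2314 0.1373] E mm [ 13.    2.3 137.3] F_E [ 0.22 -0.49  0.42] op 0.398
yaw x,y [ 76.8 -13.2] z [-0.244  0.057 -0.968]
```

View pics/c10.png

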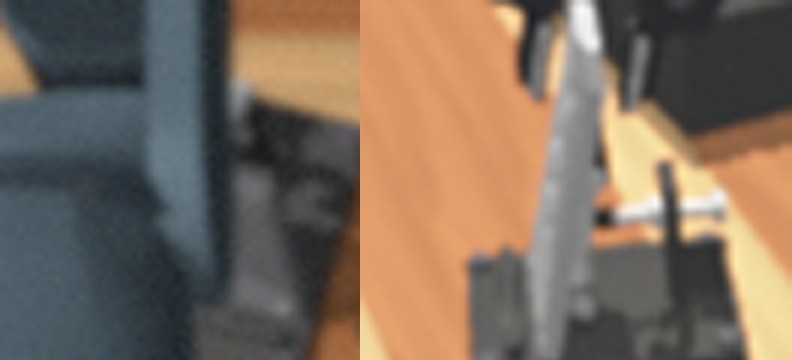

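Both fingers, at (540,75) and (638,80), stand clear, and the plate stays leaning on the bar. Withdrawing along the tool axis.

>>> apply_moves([
  [[0,0,-1,0,0,0,0.4],[0,0,-3,0,0,0,0.4],[0,0,-6,0,0,0,0.4],[0,0,-10,0,0,0,0.4],[0,0,-13,0,0,0,0.4],[4,0,-16,0,0,0,0.4],[8,-2,-16,0,0,0,0.4],[12,-4,-16,0,0,0,0.4]],
])

```text
time_s: 19.6
eef_pos: [0.583, 0.3488, 0.3046]
eef_rot: [-0.098, 0.778, 0.615, -0.077]
wrist_force: [0.3, 0.6, -0.6]
opening: 0.402
```

>>> apply_moves([
  [[4,-2,0,0,0,0,0.4],[8,-4,0,0,0,0,0.4],[12,-6,0,0,0,0,0.4],[12,-6,0,0,0,0,0.4],[12,-6,0,0,0,0,0.4]],
])

```text
time_s: 20.1
eef_pos: [0.5522, 0.4792, 0.3177]
eef_rot: [-0.099, 0.777, 0.617, -0.078]
wrist_force: [0.6, 0.2, -0.3]
opening: 0.404
```

```bash
python3 -c "
from h import *
rep(); print(np.abs(get_obs()['dq']).max())
t=camera('top')[:,:,::-1];s=camera('side')[:,:,::-1]
cv2.imwrite('pics/c11.png',np.hstack([crop(t,115,155,66,66,6),crop(s,165,100,66,66,6)]))
"
```

```text
t 20.1 p [0.5522 0.4792 0.3177] E mm [-43.7 243.6 317.7] F_E [ 0.54  0.28 -0.3 ] op 0.404
yaw x,y [ 76.9 -13.1] z [-0.243  0.057 -0.968]
0.04228144305361559
```

The picture limit is reached, so I'll check numerically.

```bash
python3 - <<'E'
from h import *
ic=lambda n:camera(n)[:,:,::-1].copy()
t,s=ic("top"),ic("side")
a=np.radians(14.6); v=np.array([np.sin(a),0,np.cos(a)]); n=np.array([np.cos(a),0,-np.sin(a)])
foot=np.array([-.0195,.0025,.0131])
C=[toW(foot+.14*v+sx*.0045*n+[0,sy*.045,0]) for sx,sy in((-1,-1),(-1,1),(1,1),(1,-1))]
for nm,im,(x,y,w,h) in(("top",t,(115,155,66,66)),("side",s,(165,95,66,80))):
    p=proj(nm,C); print(nm,"pred top face",p.round(1).tolist())
    g=cv2.cvtColor(im,cv2.COLOR_BGR2HSV)[y:y+h,x:x+w]
    for thr in(150,180):
        m=((g[...,1]<50)&(g[...,2]>thr)).astype(np.uint8)
        for c in cv2.findContours(m,0,2)[0]:
            if cv2.contourArea(c)>6: (cx,cy),wh,an=cv2.minAreaRect(c); print(thr,(round(cx+x,1),round(cy+y,1)),np.round(wh,1),round(an,1))
d=cv2.absdiff(ic("side"),cv2.imread("pics/c11.png")[:1] if 0 else s); print("side change",d[95:175,165:231].max())
# bystanders: diff vs start outside arm
for nm,im in(("side",s),("top",t)):
    i0=cv2.imread(f"pics/{nm}0.png"); df=cv2.absdiff(im,i0).max(2)
    P={"side":dict(lap=(307,178),bush=(165,199),ring=(172,228),ret=(323,221)),"top":dict(lap=(238,126),bush=(210,249),ring=(242,254),ret=(288,142))}[nm]
    print(nm,{k:int(df[b-10:b+10,a_-12:a_+12].max()) for k,(a_,b) in P.items()})
E
```

```text
top pred top face [[158.3, 187.7], [125.1, 179.1], [126.2, 176.1], [159.4, 184.7]]
side pred top face [[202.4, 114.5], [199.7, 99.5], [203.0, 100.0], [205.9, 115.0]]
150 (222.0, 134.0) [2. 6.] 90.0
150 (211.0, 135.0) [4. 6.] 90.0
150 (202.3, 108.2) [14.6  3.5] 73.3
side change 22
side {'lap': 6, 'bush': 80, 'ring': 78, 'ret': 9}
top {'lap': 12, 'bush': 71, 'ring': 57, 'ret': 11}
```

```bash
python3 - <<'E'
from h import *
s0=cv2.imread("pics/side0.png"); s=camera("side")[:,:,::-1].copy()
for im in(s0,s):
    g=cv2.cvtColor(im,cv2.COLOR_BGR2HSV)
    r=(g[210:245,150:195,1]>215)&(g[210:245,150:195,0]<14); b=(g[185:212,155:178,1]<60)
    print("ring",np.argwhere(r).mean(0).round(1),r.sum(),"bush",np.argwhere(b).mean(0).round(1),b.sum())
print(get_obs()["wrist_force"].round(2)); print(hand_in())
E
```

```text
ring [nan nan] 0 bush [13.6 10.2] 182
ring [nan nan] 0 bush [13.7 10.2] 183
[-0.18 -1.03  0.26]
the job is handed in; nothing more can be done
None<stdin>:6: RuntimeWarning: Mean of empty slice.
  ret = um.true_divide(
```

The job is handed in at about 20 s of the 70 s allowed. The prop is on its stop and the valve plate leans on the easel, released. No verdict was reported.

**What I did**
- **Prop:** I pushed it back with shut fingers until the force jumped as it met the stop screw. The highest reading was about 12 N against the 18 N limit. After I withdrew, a picture showed the strap still on the screw tip.
- **Plate:** I lifted it from the middle slot of the rack and set it down behind the lip with about 10 N. I then pivoted it back until the crossbar contact showed (about 5 N at the wrist, 14.6° lean), and only then opened the fingers.

**What the last checks showed**
- **Plate position:** In the side view the plate's top edge is within about 1 pixel of where I expected it, which fits a 14.6° lean and a squarely placed plate. The lower edge is about 10 mm behind the lip.
- **Gripper:** The wrist force is near zero and the gripper is well clear.
- **Bushing, lap and retainer:** The bushing's outline has not moved. The lap and the retainer look unchanged.

**Not confirmed**
- **Seal ring:** My colour mask for it found nothing. Pixels changed around the ring and the bushing, which I put down to the arm's shadow. The arm passed over that area only at height.
- **Top view:** The mask for the plate's top edge found nothing there either, so the final pose was checked in the side view only.
- **Prop on stop:** I did not see the contact after releasing the plate, because the last pictures had it behind the plate and the viewing limit was reached. The plate's weight presses the prop towards the stop.

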